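Put the sanding kit back on its own holders

TASK

The sanding block, the bit carton and the short wood block have been put back on one another's holders. Change them round so that the sanding block lies in the wooden tray with the lip all round, the bit carton between the two rails of the metal plate, and the short wood block between the four corner studs of the plywood board, each flat, the right way up, centred and lengthwise along its holder. The black rubber mat is free for putting a thing down on the way; do not push the round tin or the long batten out of their places, and mind the tube hanging low over the back of the bench.

Things in the scene. Friction and masses are not known exactly. Their poses are not given: they have to be found in the camera images.
- sanding_block: sanding block, orange-brown top on a dark red-brown foot, 64 (x) by 112 (y) by 36 mm high outside, rigid, loose, lies flat. Take it across its width (x), where the fingers close to about 60 mm. Origin: centre of its underside; y along its length, z up. It starts on another thing's holder.
- bit_carton: small closed white carton of drill bits, 45 (x) by 125 (y) by 42 mm high, rigid, loose, lies flat. Take it across its 45 mm width (x). Origin: centre of its underside; y along its length, z up. It starts on another thing's holder.
- oak_block: short block of brown wood, 60 (x) by 90 (y) by 22 mm high, loose, lies flat. Take it across its 60 mm width (x). Origin: centre of its underside; y along its length, z up. It starts on another thing's holder.
- rim_tray: holder for the sanding block: light wooden tray with a low lip all round, 92 mm (x) by 144 mm (y); fixed to the bench board; lies flat. Its floor is 6 mm above the bench board. Origin: centre of its underside, on the bench board; z up. The lip is 5 mm wide and its top is 11 mm above the bench board (5 mm above the tray's floor); inside it measures 82 by 134 mm.
- rail_plate: holder for the bit carton: bright metal plate with a low rail along each long side, open at both ends, 92 mm (x) by 144 mm (y); fixed to the bench board; lies flat. Its floor is 6 mm above the bench board. Origin: centre of its underside, on the bench board; z up. The rails run along y, are 8 mm wide, 76 mm apart inside, and their tops are 11 mm above the bench board (5 mm above the plate's floor).
- stud_board: holder for the short wood block: plywood board with a round dark stud, 12 mm across, at each of its four corners, 92 mm (x) by 144 mm (y); fixed to the bench board; lies flat. Its floor is 6 mm above the bench board. Origin: centre of its underside, on the bench board; z up. The stud centres lie at x = +-37.5, y = +-63.5 mm; their tops are 11 mm above the bench board (5 mm above the board's floor).
- spare_mat: bare black ribbed rubber mat, empty at the start, the free spot, 92 mm (x) by 144 mm (y); fixed to the bench board; lies flat. Its floor is 6 mm above the bench board. Origin: centre of its underside, on the bench board; z up. It has no lip; a thing put down on it rests 6 mm above the bench board.
- round_tin: bystander, to be left where it is: round brown tin of screws, 90 mm across, 29 mm high, loose on the bench board. Origin: centre of its underside.
- long_batten: bystander, to be left where it is: long pale batten, 45 (x) by 130 (y) by 30 mm high, loose on the bench board. Origin: centre of its underside; y along its length. Above and behind it a thick tube hangs, fixed, its lower end 0.31 m above the bench board near x = 0.76, y = -0.01 m, leaning towards the robot: keep the arm in front of it when crossing between the back corners.

How it is judged:
By the outcome, as a careful person would: the job done as asked, in the order asked, and still so for the second after the job is handed in, with the robot touching nothing.
It also fails if it takes over 109 s, if anything falls off the work surface, if the arm or the gripper's body presses on something with over 40 N, if the wrist force passes 120 N, or if a joint passes its speed limit or range.

ROBOT

A 7-joint arm with a two-finger parallel gripper is mounted at the origin on a cart in front of the work surface, level with it; the furniture and walls round the work are solid. World frame = base frame: x ahead of the robot, y to its left, z up, the work surface at z = 0. Lengths are in m, angles in rad, forces in N, time in s.
With the tool pointing down it reaches from about 0.4 to 0.875 m from the base axis. Payload 6.5 kg.
Tool frame: the origin (TCP) lies at the very end of the fingers, on their centre line; the grasp point (between the pads) lies 19 mm behind it; z points along the fingers, y is the line along which they close (so a half turn about z gives the same grasp; the last joint's range is limited). The gripper opens to 85 mm and grips with 20 to 120 N. Pads are 22 mm wide; open, the fingers measure 114 mm over their backs; the gripper's body (76 mm by 85 mm) begins 54 mm behind the grasp point. The pads swing forward as they close: fully open they stand 13 mm farther back than shut.
Start: joints at [1.176, 0.536, -0.004, 1.538, 0.003, 1.067, -0.071], TCP at [0.21, -0.615, 0.231] pointing down, gripper open.
Joint ranges: [-2.7, 2.7], [-0.37, 2.16], [-1.27, 1.26], [0.24, 2.4], [-1.31, 4.45], [0.19, 1.91], [-2.76, 2.76]. Speed limits (rad/s): [2.39, 2.39, 3.14, 3.14, 3.14, 3.14, 3.14].

INTERFACE

Orientations are given as a 3x3 rotation matrix whose columns are the frame's x, y, z axes.
In Python, from cell import robot gives the robot as it stands.
- The arm moves only by the tool drive_tool, never from a script. Its argument "series" is one flat list of numbers, 7 for each row, row after row: the shift along the tool's x, y, z each as a share of 0.5 m, from -1 to 1, then the turn, a rotation vector about the tool's x, y, z each as a share of 180 degrees, from -1 to 1, then the opening, from 0 (shut) to 1 (fully open). A call has 1 to 20 rows; each row is the pose to reach, as a shift and turn from the pose commanded when the call began, along the tool's axes at that moment, turning the shorter way round; what a row does not reach only later rows make up. A row lasts 1/10 s, in which the tool goes at most 50 mm and 8.59 degrees, less where a joint would pass 70% of its speed; a pose out of reach is approached as far as the arm can. A call with a number of a shift or a turn outside -1 to 1 is refused whole. A call with a gripper value outside its range is refused whole. The fingers move at their own pace and stop on an object; the grip force is fixed at half the most. Time passes only in rows, so rows that repeat a pose let the fingers close. It gives the time, the measured TCP pose, the force, the opening and the grip force at its end, in the units of the state.
- robot.get_state(): the state, without advancing time (a new reading comes with each control period).
- robot.get_image(name): name is "side" or "top"; returns (picture, depth): 480x640x3 uint8, blue, green, red; 480x640 float32, m along the optical axis (not along the pixel's ray), 0 where there is no reading.
- robot.get_calibration(name): a dict with "intrinsics" (3x3 intrinsics, pixels), "position" and "attitude" of the camera in the world. Camera axes: x right, y up, looking along -z (the intrinsics and any distortion apply to the point x, -y, -z); pixel columns grow to the right and rows downward; lengths in m; the calibration is good to about 2 mm. A picture is of the moment at which its call begins. get_calibration takes no time and is no camera call.
- robot.job_done(): hands the job in; it is judged then, once.
The state is a dict: "clock": time; "joint_positions": joint angles; "dq": joint speeds; "effort": joint torques, N m; "eef_pos": TCP position; "tcp_rot": TCP orientation; "ft_force": force on the tool from outside, world axes, zero at the start; "wrist_torque": the same for the moment, N m; "gripper_width": finger opening in m; "finger_force": force on a finger pad.
Only numpy, scipy, OpenCV 4.12 (cv2) and the standard library are available. Lean on these libraries where they do the work, as an engineer would, in place of code of your own. Each camera call takes 0.05 s, during which the arm holds its last target. There are 200 camera calls.

## Working session

There is one attempt and no reset: what is moved stays moved. The work goes in short steps, Python scripts to look and compute and a tool call to move; the robot and the scene stay as the last step left them, time stands still between calls to the robot, and variables do not carry over. Pictures are saved under pics/ and viewed, at most 14 in all, crops included, and the job is handed in when it is done.

Besides the shell and the picture viewer there is one more tool, called after "Request:" as name(argument=value, ...) on one line, values as JSON. drive_tool: Moves the arm, as the interface text tells. Shift numbers are shares of 0.5 m and turn numbers shares of 180 degrees, none past 1 either way. Its arguments: {"type":"object","properties":{"series":{"type":"array","items":{"type":"number"}}},"required":["series"]}

```bash
mkdir -p pics; ls
cat > h.py <<'E'
import numpy as np,cv2
from cell import robot
def snap(n,tag):
    im,d=robot.get_image(n); np.savez(f'pics/{tag}.npz',im=im,d=d); cv2.imwrite(f'pics/{tag}.png',im); return im,d
def cal(n):
    c=robot.get_calibration(n); return np.array(c['intrinsics']),np.array(c['position']),np.array(c['attitude'])
def ray(n,uv,z):
    K,p,R=cal(n); uv=np.atleast_2d(uv).astype(float)
    v=np.c_[(uv[:,0]-K[0,2])/K[0,0],-(uv[:,1]-K[1,2])/K[1,1],-np.ones(len(uv))]@R.T
    return p+v*((z-p[2])/v[:,2])[:,None]
E
python3 - <<'E'
from h import *
for n in('top','side'):
    snap(n,n+'0'); print(robot.get_calibration(n))
print(robot.get_state())
E
```

```text
pics
{'intrinsics': array([[470.53576493,   0.        , 327.57025683],
       [  0.        , 470.53576493, 238.31734284],
       [  0.        ,   0.        ,   1.        ]]), 'position': array([ 0.46569251, -0.02943922,  0.87282404]), 'attitude': array([[ 0.0053108 ,  0.99770694, -0.06747334],
       [-0.99996747,  0.0057082 ,  0.00569826],
       [ 0.00607035,  0.06744088,  0.99770481]])}
{'intrinsics': array([[579.52631652,   0.        , 316.83159431],
       [  0.        , 579.52631652, 236.96065673],
       [  0.        ,   0.        ,   1.        ]]), 'position': array([ 0.45775974, -0.65967061,  0.62047763]), 'attitude': array([[ 0.99716465,  0.04907474, -0.05704674],
       [-0.07523833,  0.66391814, -0.74401068],
       [ 0.00136224,  0.74619325,  0.665728  ]])}
{'clock': 0.1, 'joint_positions': array([ 1.17580903,  0.53710748, -0.00445639,  1.53875369,  0.00261045,
        1.06731577, -0.07116927]), 'dq': array([-2.17828137e-03,  6.04340724e-04, -3.29691106e-05, -3.14543860e-03,
       -9.23357298e-04, -1.51726357e-03, -3.93826649e-04]), 'effort': array([ 2.61207431e-03, -5.84574795e+01,  1.05206296e+00, -2.59780508e+01,
        1.26675406e-02,  4.50775216e-03, -3.01867267e-06]), 'eef_pos': array([ 0.20969347, -0.61464843,  0.23049752]), 'tcp_rot': array([[ 9.46394945e-01,  3.23011184e-01, -6.18863202e-04],
       [ 3.23011756e-01, -9.46393838e-01,  1.45211647e-03],
       [-1.16638461e-04, -1.57417578e-03, -9.99998754e-01]]), 'ft_force': array([-0.02520343,  0.05163026,  0.42395613]), 'wrist_torque': array([0.01533396, 0.03111957, 0.01346735]), 'finger_force': 0.0, 'gripper_width': 0.08592942935003908}
```

View pics/top0.png

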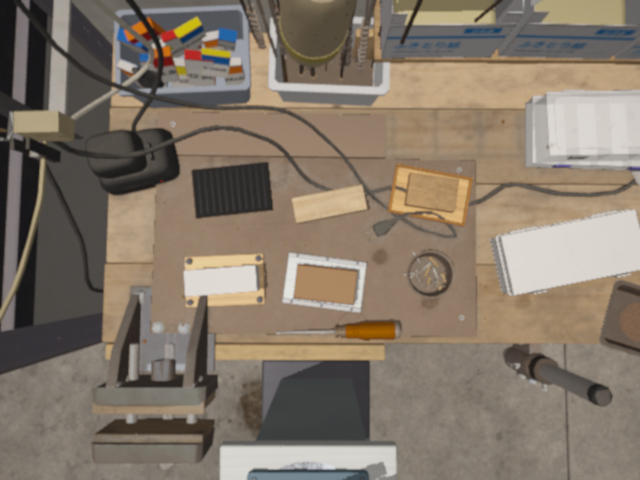

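View pics/side0.png

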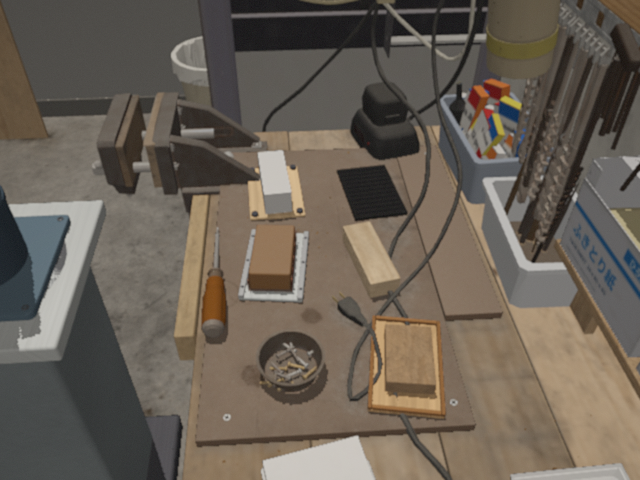

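```bash
cat > meas.py <<'E'
from h import *
def rect(mask,z,n='top',roi=None):
    m=np.zeros(mask.shape,np.uint8); x0,y0,x1,y1=roi; m[y0:y1,x0:x1]=mask[y0:y1,x0:x1]*255
    m=cv2.morphologyEx(m,cv2.MORPH_OPEN,np.ones((3,3),np.uint8))
    cs,_=cv2.findContours(m,cv2.RETR_EXTERNAL,cv2.CHAIN_APPROX_NONE)
    c=cv2.convexHull(max(cs,key=cv2.contourArea)).reshape(-1,2)
    P=ray(n,c,z)[:,:2].astype(np.float32)
    (cx,cy),(w,h),a=cv2.minAreaRect(P*1000)
    if w>h: a=a+90
    # angle of the long axis vs world x
    b=cv2.boxPoints(cv2.minAreaRect(P*1000)); e=max((b[1]-b[0],b[2]-b[1]),key=np.linalg.norm)
    t=np.degrees(np.arctan2(e[1],e[0]))%180
    return np.round([cx,cy,min(w,h),max(w,h),t],1)
def height(n,d):
    K,p,R=cal(n); v,u=np.mgrid[:480,:640]
    c=np.stack([(u-K[0,2])/K[0,0]*d,-(v-K[1,2])/K[1,1]*d,-d],-1)
    return c@R.T+p
E
python3 - <<'E'
from meas import *
f=np.load('pics/top0.npz'); im,d=f['im'],f['d']; W=height('top',d); z=W[...,2]
for nm,(u,v) in dict(board=(280,240),mat=(232,190),batten=(330,203),carton=(220,281),sand=(325,285),oak=(431,192),tin=(430,272),traylip=(398,182),cableA=(330,130),cableB=(300,162),cable3=(378,192),plug=(385,228),cable4=(440,218),cab5=(500,185)).items():
    w=W[v-2:v+3,u-2:u+3].reshape(-1,3); print(nm,np.round(np.median(w,0),4), np.round(w[:,2].max(),3))
hsv=cv2.cvtColor(im,cv2.COLOR_BGR2HSV)
for nm,(u,v) in dict(carton=(220,281),sand=(325,285),oak=(431,192),tray=(398,182),board=(280,240)).items(): print(nm,hsv[v,u])
for nm,lo,hi,zz,roi in [('carton',.035,.08,.048,(175,240,275,315)),('sand',.03,.08,.042,(275,245,375,320)),('oak',.02,.06,.028,(385,155,480,230)),('batten',.02,.06,.03,(285,180,372,228)),('tin',.018,.06,.029,(400,240,460,305))]:
    print(nm,rect((z>lo)&(z<hi),zz,roi=roi))
g=hsv[...,2]
print('mat',rect(g<60,.006,roi=(185,155,280,225)))
# cable heights
v,u=np.where((z>.05)&(z<.4)&(W[...,0]<.75)&(W[...,0]>.35)&(abs(W[...,1])<.35)); print(len(v)); 
import collections
for a,b in list(zip(u,v))[::60]: print((a,b),np.round(W[b,a],3))
E
```

```text
board [5.211e-01 5.380e-02 4.000e-04] 0.004
mat [0.6131 0.1434 0.0065] 0.009
batten [ 0.5865 -0.0383  0.0304] 0.032
carton [0.4458 0.153  0.0486] 0.051
sand [ 0.4396 -0.0301  0.0409] 0.044
oak [ 0.6081 -0.2212  0.0287] 0.032
tin [ 0.4633 -0.2242  0.0021] 0.007
traylip [ 0.63   -0.1647  0.0069] 0.01
cableA [ 0.7294 -0.0379  0.0008] 0.003
cableB [6.681e-01 1.810e-02 2.000e-04] 0.873
cable3 [ 0.6113 -0.1275  0.0055] 0.012
plug [ 0.5426 -0.1384  0.0215] 0.026
cable4 [ 0.563  -0.2417  0.0094] 0.012
cab5 [ 0.6292 -0.3618 -0.0142] -0.004
carton [ 15  14 224]
sand [ 15 110 171]
oak [ 16 106 180]
tray [ 18 115 207]
board [ 14  73 146]
carton [446.7 152.2  45.1 126.3  94.8]
sand [441.  -30.   59.5 107.3  83.8]
oak [ 608.4 -223.1   61.1   90.9   81.6]
batten [585.3 -36.3  46.1 129.8 101.5]
tin [ 459.  -227.9   66.4   84.2  179.6]
mat [614.3 143.5  87.3 139.8  96.5]
10246
(np.int64(280), np.int64(14)) [0.732 0.019 0.399]
(np.int64(346), np.int64(28)) [ 0.719 -0.05   0.396]
(np.int64(287), np.int64(33)) [0.716 0.012 0.39 ]
(np.int64(339), np.int64(36)) [ 0.711 -0.043  0.395]
(np.int64(286), np.in
[... 7760 characters left out ...]
4(43), np.int64(196)) [0.561 0.341 0.259]
(np.int64(38), np.int64(207)) [0.545 0.343 0.264]
(np.int64(35), np.int64(217)) [0.532 0.346 0.265]
(np.int64(35), np.int64(227)) [0.519 0.346 0.264]
(np.int64(30), np.int64(240)) [0.502 0.347 0.271]
(np.int64(249), np.int64(267)) [0.47  0.102 0.051]
(np.int64(225), np.int64(275)) [0.456 0.144 0.051]
(np.int64(239), np.int64(282)) [0.444 0.119 0.051]
(np.int64(227), np.int64(289)) [0.432 0.14  0.05 ]
(np.int64(128), np.int64(324)) [0.371 0.309 0.052]
(np.int64(197), np.int64(327)) [0.367 0.189 0.056]
(np.int64(198), np.int64(330)) [0.363 0.186 0.06 ]
(np.int64(194), np.int64(333)) [0.358 0.192 0.063]
(np.int64(125), np.int64(336)) [0.353 0.308 0.066]
```

Run:
```python
from meas import *
f=np.load('pics/top0.npz'); im,d=f['im'],f['d']
hsv=cv2.cvtColor(im,cv2.COLOR_BGR2HSV).astype(int); H,S,V=[hsv[...,i] for i in range(3)]
print('tray',rect((S>95)&(V>190),.011,roi=(380,155,485,232)))
print('plate',rect((S<50)&(V>165),.011,roi=(278,245,375,318)))
print('stud',rect((S>70)&(V>190),.006,roi=(175,245,275,315)), rect((V>190),.006,roi=(175,245,275,315)))
big=np.hstack([cv2.resize(im[y:y+85,x:x+110],None,fx=3,fy=3,interpolation=cv2.INTER_CUBIC) for x,y in((170,240),(380,150))])
big2=np.hstack([cv2.resize(im[y:y+85,x:x+110],None,fx=3,fy=3,interpolation=cv2.INTER_CUBIC) for x,y in((270,240),(180,150))])
cv2.imwrite('pics/crop1.png',np.vstack([big,big2]))
```

```text
tray [ 597.8 -267.3   41.8   80.3  169.5]
plate [443.6 -28.2  92.5 144.9  83. ]
stud [482.1 162.6  21.8 130.8  94.7] [446.7 156.3  91.1 143.9  92.8]
```

View pics/crop1.png

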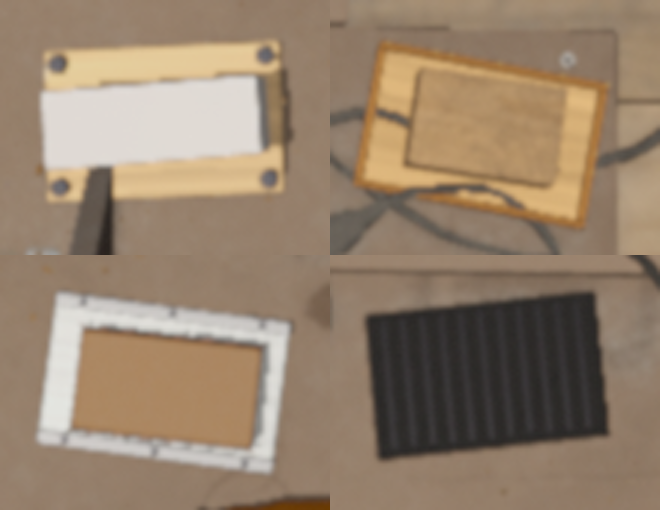

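Run:
```python
from meas import *
f=np.load('pics/top0.npz'); d=f['d']; W=height('top',d)
def rep(n,c,o,z):
    p=ray('top',np.array(c)/3-1/3+np.array(o),z)[:,:2]*1000; b=cv2.minAreaRect(p.astype(np.float32))
    e=(p[1]-p[0]+p[2]-p[3]); t=np.degrees(np.arctan2(e[1],e[0]))%180
    print(n,p.mean(0).round(1),t.round(1),np.linalg.norm(p[1]-p[0]).round(1),np.linalg.norm(p[2]-p[1]).round(1))
rep('tray',[(382,42),(607,83),(582,228),(355,186)],(380,150),.011)
rep('studs',[(57,64),(265,54),(270,178),(60,187)],(170,240),.011)
rep('board',[(44,51),(280,40),(284,191),(48,201)],(170,240),.006)
rep('plate',[(57,292),(292,321),(272,472),(38,440)],(270,155),.011)
rep('sand',[(83,328),(265,347),(253,446),(72,430)],(270,155),.042)
rep('oak',[(420,68-0),(567,87),(549,186),(406,163)],(270,150),.028)
for v in range(294,345,4): print(v,np.round(W[v,196:214:4],3)[:, [0,2]].tolist())
```

```text
tray [ 607.6 -427.8] 79.8 141.4 92.1
studs [447. 154.] 92.9 126.6 75.2
board [447.  154.4] 92.8 144.6 92.1
plate [444.7 -29.3] 82.9 144.5 92.2
sand [441.6 -31.4] 84.8 107.5 58.2
oak [ 608.8 -222.4] 82.0 89.8 61.6
294 [[0.423, 0.045], [0.423, 0.047], [0.423, 0.046], [0.423, 0.05], [0.423, 0.05]]
298 [[0.414, 0.007], [0.414, 0.017], [0.414, 0.016], [0.414, 0.009], [0.414, 0.006]]
302 [[0.406, 0.006], [0.407, 0.022], [0.408, 0.023], [0.407, 0.008], [0.407, 0.008]]
306 [[0.399, 0.003], [0.401, 0.027], [0.401, 0.029], [0.399, 0.003], [0.399, 0.001]]
310 [[0.394, 0.032], [0.394, 0.033], [0.394, 0.033], [0.392, 0.001], [0.392, 0.002]]
314 [[0.388, 0.038], [0.388, 0.039], [0.387, 0.027], [0.385, 0.004], [0.384, -0.002]]
318 [[0.381, 0.046], [0.381, 0.044], [0.38, 0.026], [0.377, -0.003], [0.377, 0.001]]
322 [[0.375, 0.047], [0.375, 0.05], [0.372, 0.026], [0.37, 0.0], [0.369, -0.002]]
326 [[0.369, 0.053], [0.369, 0.054], [0.365, 0.027], [0.362, 0.001], [0.362, -0.001]]
330 [[0.363, 0.06], [0.361, 0.051], [0.358, 0.026], [0.355, -0.0], [0.355, -0.0]]
334 [[0.356, 0.062], [0.355, 0.054], [0.351, 0.025], [0.347, -0.005], [0.347, -0.003]]
338 [[0.35, 0.069], [0.348, 0.051], [0.344, 0.022], [0.34, -0.002], [0.341, -0.001]]
342 [[0.344, 0.074], [0.341, 0.049], [0.337, 0.025], [0.333, -0.002], [0.333, -0.004]]
```

```bash
cat > go.py <<'E'
import sys,numpy as np
from scipy.spatial.transform import Rotation as Ro
from cell import robot
def go(*wps):
    s=robot.get_state(); p,R=np.array(s['eef_pos']),np.array(s['tcp_rot'])
    print('t',round(s['clock'],1),'tcp',p.round(4),'head',np.degrees(np.arctan2(R[1,0],R[0,0])).round(1),'w',round(s['gripper_width'],4),'F',np.round(s['ft_force'],1)); q=p;Q=R
    for x,y,z,h,g in wps:
        a=np.radians(h); T=np.array([[np.cos(a),np.sin(a),0],[np.sin(a),-np.cos(a),0],[0,0,-1]])
        t=np.array([x,y,z]); sh=R.T@(t-p)/.5; rv=Ro.from_matrix(R.T@T).as_rotvec()/np.pi
        n=max(np.linalg.norm(t-q)/.05,np.degrees(Ro.from_matrix(Q.T@T).magnitude())/8.59); q,Q=t,T
        print(', '.join(f'{v:.3f}' for v in [*sh,*rv])+f', {g}   x{n:.1f}')
E
python3 - <<'E'
from go import *
go((.5,-.25,.25,60,1),(.447,.148,.14,94.8,1))
E
```

```text
t 0.1 tcp [ 0.2097 -0.6146  0.2305] head 18.8 w 0.0859 F [-0.   0.1  0.4]
0.785, -0.503, -0.038, -0.000, -0.000, -0.229, 1   x9.3
0.942, -1.290, 0.183, -0.000, -0.000, -0.422, 1   x8.3
```

Request:
drive_tool(series=[0.785, -0.503, -0.038, 0, 0, -0.229, 1, 0.785, -0.503, -0.038, 0, 0, -0.229, 1, 0.785, -0.503, -0.038, 0, 0, -0.229, 1, 0.785, -0.503, -0.038, 0, 0, -0.229, 1, 0.785, -0.503, -0.038, 0, 0, -0.229, 1, 0.785, -0.503, -0.038, 0, 0, -0.229, 1, 0.785, -0.503, -0.038, 0, 0, -0.229, 1, 0.785, -0.503, -0.038, 0, 0, -0.229, 1, 0.785, -0.503, -0.038, 0, 0, -0.229, 1])

```text
clock: 1.0
eef_pos: [0.4905, -0.2616, 0.2495]
tcp_rot: [[0.499, 0.866, -0.0], [0.866, -0.499, 0.0], [-0.0, -0.0, -1.0]]
ft_force: [0.8, -0.3, 0.7]
gripper_width: 0.0852
finger_force: 0.0
```

Run:
```python
from go import *
go((.447,.148,.14,94.8,1),(.447,.148,.08,94.8,1))
print(robot.get_state()['joint_positions'].round(2))
```

```text
t 1.0 tcp [ 0.4905 -0.2616  0.2495] head 60.0 w 0.0852 F [ 0.8 -0.3  0.7]
0.666, -0.484, 0.219, -0.000, 0.000, -0.193, 1   x8.5
0.666, -0.484, 0.339, -0.000, 0.000, -0.193, 1   x1.2
[ 0.65  0.38 -0.31  1.76  0.13  1.03 -0.23]
```

Request:
drive_tool(series=[0.666, -0.484, 0.219, 0, 0, -0.193, 1, 0.666, -0.484, 0.219, 0, 0, -0.193, 1, 0.666, -0.484, 0.219, 0, 0, -0.193, 1, 0.666, -0.484, 0.219, 0, 0, -0.193, 1, 0.666, -0.484, 0.219, 0, 0, -0.193, 1, 0.666, -0.484, 0.219, 0, 0, -0.193, 1, 0.666, -0.484, 0.219, 0, 0, -0.193, 1, 0.666, -0.484, 0.219, 0, 0, -0.193, 1, 0.666, -0.484, 0.219, 0, 0, -0.193, 1, 0.666, -0.484, 0.219, 0, 0, -0.193, 1, 0.666, -0.484, 0.219, 0, 0, -0.193, 1, 0.666, -0.484, 0.219, 0, 0, -0.193, 1])

```text
clock: 2.2
eef_pos: [0.4466, 0.1446, 0.1401]
tcp_rot: [[-0.082, 0.997, -0.0], [0.997, 0.082, -0.001], [-0.001, -0.0, -1.0]]
ft_force: [0.6, 0.3, -0.1]
gripper_width: 0.0854
finger_force: 0.0
```

Run:
```python
from go import *
go((.447,.148,.08,94.8,1),(.447,.148,.022,94.8,1))
from h import *
snap('side','side1')
```

```text
t 2.2 tcp [0.4466 0.1446 0.1401] head 94.7 w 0.0854 F [ 0.6  0.3 -0.1]
0.007, 0.001, 0.120, -0.000, 0.000, -0.001, 1   x1.2
0.007, 0.001, 0.236, -0.000, 0.000, -0.001, 1   x1.2
```

View pics/side1.png

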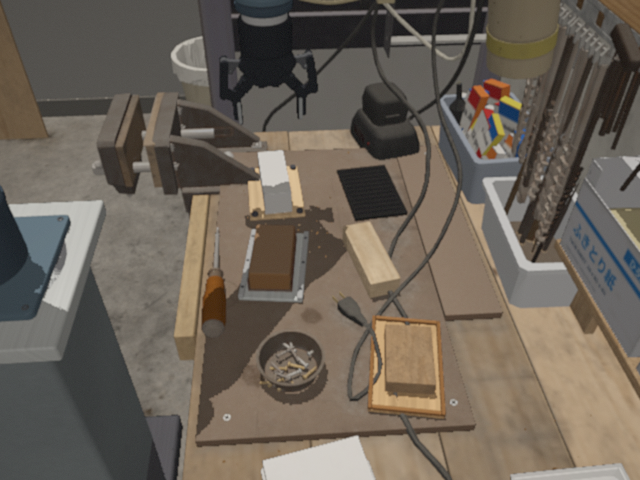

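Request:
drive_tool(series=[0, 0, 0.1, 0, 0, 0, 1, 0, 0, 0.15, 0, 0, 0, 1, 0, 0, 0.2, 0, 0, 0, 1, 0, 0, 0.24, 0, 0, 0, 1, 0, 0, 0.24, 0, 0, 0, 1, 0, 0, 0.24, 0, 0, 0, 1, 0, 0, 0.24, 0, 0, 0, 0, 0, 0, 0.24, 0, 0, 0, 0, 0, 0, 0.24, 0, 0, 0, 0, 0, 0, 0.24, 0, 0, 0, 0, 0, 0, 0.24, 0, 0, 0, 0, 0, 0, 0.24, 0, 0, 0, 0, 0, 0, 0.24, 0, 0, 0, 0])

```text
clock: 3.55
eef_pos: [0.4471, 0.146, 0.0212]
tcp_rot: [[-0.083, 0.997, 0.002], [0.997, 0.083, -0.0], [-0.0, 0.002, -1.0]]
ft_force: [-0.3, -1.2, 9.5]
gripper_width: 0.0438
finger_force: 61.2
```

Run:
```python
from go import *
go((.447,.148,.11,94.8,0),(.602,.143,.11,96.5,0))
```

```text
t 3.5 tcp [0.4471 0.146  0.0212] head 94.8 w 0.0438 F [-0.3 -1.2  9.5]
0.004, 0.000, -0.178, 0.000, 0.000, -0.000, 0   x1.8
-0.032, 0.309, -0.177, 0.000, 0.000, -0.010, 0   x3.1
```

Request:
drive_tool(series=[0, 0, -0.05, 0, 0, 0, 0, 0, 0, -0.12, 0, 0, 0, 0, 0, 0, -0.178, 0, 0, 0, 0, -0.01, 0.1, -0.178, 0, 0, 0, 0, -0.02, 0.2, -0.178, 0, 0, -0.01, 0, -0.032, 0.27, -0.178, 0, 0, -0.01, 0, -0.032, 0.309, -0.178, 0, 0, -0.01, 0, -0.032, 0.309, -0.178, 0, 0, -0.01, 0, -0.032, 0.309, -0.178, 0, 0, -0.01, 0, -0.032, 0.309, -0.178, 0, 0, -0.01, 0])

```text
clock: 4.55
eef_pos: [0.6001, 0.1431, 0.1089]
tcp_rot: [[-0.116, 0.993, -0.002], [0.993, 0.116, -0.0], [-0.0, -0.002, -1.0]]
ft_force: [-0.6, -0.4, -1.9]
gripper_width: 0.0441
finger_force: 64.0
```

Run:
```python
from go import *
go((.602,.143,.05,96.5,0),(.602,.143,.0215,96.5,0))
from h import *
snap('side','side2')
```

```text
t 4.5 tcp [0.6001 0.1431 0.1089] head 96.7 w 0.0441 F [-0.6 -0.4 -1.9]
-0.001, 0.004, 0.118, -0.000, 0.000, 0.001, 0   x1.2
-0.001, 0.004, 0.175, -0.000, 0.000, 0.001, 0   x0.6
```

View pics/side2.png

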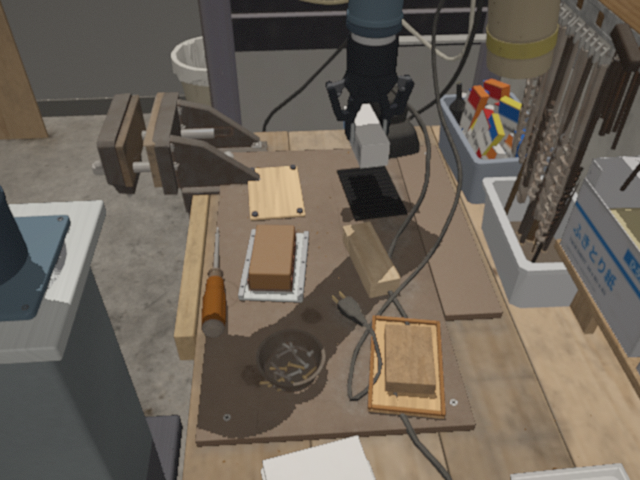

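Request:
drive_tool(series=[0, 0, 0.07, 0, 0, 0, 0, 0, 0, 0.12, 0, 0, 0, 0, 0, 0, 0.15, 0, 0, 0, 0, 0, 0, 0.165, 0, 0, 0, 0, 0, 0, 0.172, 0, 0, 0, 0, 0, 0, 0.174, 0, 0, 0, 0, 0, 0, 0.174, 0, 0, 0, 0, 0, 0, 0.174, 0, 0, 0, 0])

```text
clock: 5.4
eef_pos: [0.6022, 0.1432, 0.023]
tcp_rot: [[-0.115, 0.993, 0.001], [0.993, 0.115, 0.0], [0.0, 0.001, -1.0]]
ft_force: [0.4, 0.1, -2.7]
gripper_width: 0.0439
finger_force: 64.1
```

Request:
drive_tool(series=[0, 0, 0, 0, 0, 0, 0.85, 0, 0, 0, 0, 0, 0, 0.85, 0, 0, 0, 0, 0, 0, 0.85, 0, 0, 0, 0, 0, 0, 0.85, 0, 0, -0.05, 0, 0, 0, 0.85, 0, 0, -0.12, 0, 0, 0, 0.85, 0, 0, -0.2, 0, 0, 0, 0.85, 0, 0, -0.2, 0, 0, 0, 0.85, 0, 0, -0.2, 0, 0, 0, 0.85])

```text
clock: 6.3
eef_pos: [0.6023, 0.1431, 0.1231]
tcp_rot: [[-0.115, 0.993, 0.002], [0.993, 0.115, 0.0], [0.0, 0.002, -1.0]]
ft_force: [0.0, 0.1, -0.8]
gripper_width: 0.0727
finger_force: 0.0
```

Run:
```python
from go import *
go((.48,.0,.13,90,1),(.52,-.15,.13,82,1),(.609,-.223,.13,82,1))
```

```text
t 6.3 tcp [0.6023 0.1431 0.1231] head 96.6 w 0.0727 F [ 0.   0.1 -0.8]
-0.256, -0.276, -0.014, 0.001, -0.000, 0.037, 1   x3.8
-0.563, -0.231, -0.014, 0.001, -0.000, 0.081, 1   x3.1
-0.729, -0.071, -0.014, 0.001, -0.000, 0.081, 1   x2.3
```

Request:
drive_tool(series=[-0.256, -0.276, -0.014, 0, 0, 0.037, 1, -0.256, -0.276, -0.014, 0, 0, 0.037, 1, -0.256, -0.276, -0.014, 0, 0, 0.037, 1, -0.256, -0.276, -0.014, 0, 0, 0.037, 1, -0.563, -0.231, -0.014, 0, 0, 0.081, 1, -0.563, -0.231, -0.014, 0, 0, 0.081, 1, -0.563, -0.231, -0.014, 0, 0, 0.081, 1, -0.563, -0.231, -0.014, 0, 0, 0.081, 1, -0.729, -0.071, -0.014, 0, 0, 0.081, 1, -0.729, -0.071, -0.014, 0, 0, 0.081, 1, -0.729, -0.071, -0.014, 0, 0, 0.081, 1, -0.729, -0.071, -0.014, 0, 0, 0.081, 1, -0.729, -0.071, -0.014, 0, 0, 0.081, 1])

```text
clock: 7.6
eef_pos: [0.607, -0.2218, 0.1275]
tcp_rot: [[0.138, 0.99, -0.003], [0.99, -0.138, 0.002], [0.001, -0.003, -1.0]]
ft_force: [-0.3, 0.1, 0.3]
gripper_width: 0.0854
finger_force: 0.0
```

Run:
```python
from go import *
go((.609,-.223,.03,82,1),(.609,-.223,.010,82,1))
from meas import *
im,d=snap('side','side3'); cv2.imwrite('pics/c3.png',cv2.resize(im[200:440,300:500],None,fx=2.4,fy=2.4))
```

```text
t 7.6 tcp [ 0.607  -0.2218  0.1275] head 82.1 w 0.0854 F [-0.3  0.1  0.3]
-0.002, 0.005, 0.195, -0.001, -0.000, 0.000, 1   x2.0
-0.002, 0.005, 0.235, -0.001, -0.000, 0.000, 1   x0.4
```

View pics/c3.png

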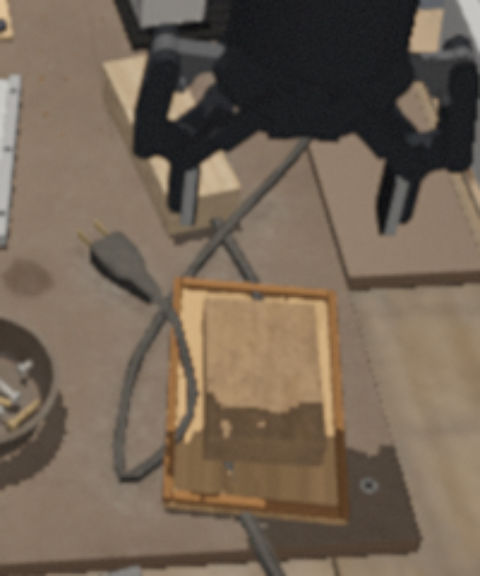

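Request:
drive_tool(series=[0, 0.002, 0.09, 0, 0, 0, 1, 0, 0.002, 0.16, 0, 0, 0, 1, 0, 0.002, 0.2, 0, 0, 0, 1, 0, 0.002, 0.215, 0, 0, 0, 1, 0, 0.002, 0.225, 0, 0, 0, 1, 0, 0.002, 0.225, 0, 0, 0, 1, 0, 0.002, 0.225, 0, 0, 0, 1])

```text
clock: 8.35
eef_pos: [0.6101, -0.2234, 0.0179]
tcp_rot: [[0.139, 0.99, 0.002], [0.99, -0.139, -0.001], [-0.0, 0.002, -1.0]]
ft_force: [0.2, 0.8, 0.7]
gripper_width: 0.0852
finger_force: 0.0
```

Run:
```python
from h import *
im,d=snap('side','side4'); cv2.imwrite('pics/c4.png',cv2.resize(im[280:440,330:480],None,fx=3.6,fy=3.6))
```

```text
(no output)
```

View pics/c4.png

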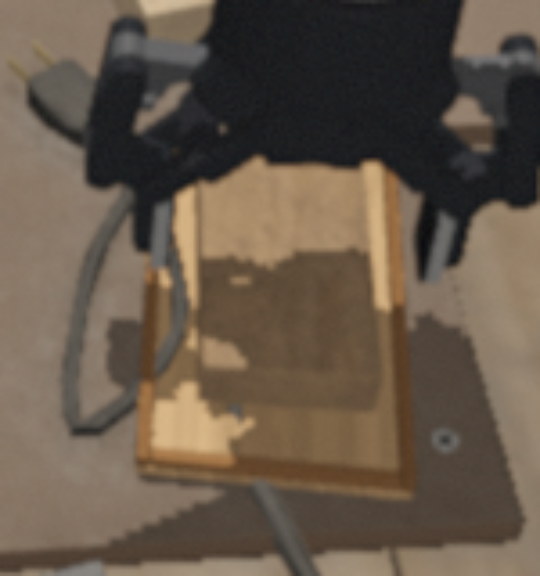

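Request:
drive_tool(series=[0, 0, 0.01, 0, 0, 0, 1, 0, 0, 0.02, 0, 0, 0, 1, 0, 0, 0.02, 0, 0, 0, 1, 0, 0, 0.02, 0, 0, 0, 0, 0, 0, 0.02, 0, 0, 0, 0, 0, 0, 0.02, 0, 0, 0, 0, 0, 0, 0.02, 0, 0, 0, 0, 0, 0, 0.02, 0, 0, 0, 0, 0, 0, 0.02, 0, 0, 0, 0])

```text
clock: 9.3
eef_pos: [0.6097, -0.2233, 0.007]
tcp_rot: [[0.139, 0.99, 0.001], [0.99, -0.139, -0.0], [-0.0, 0.001, -1.0]]
ft_force: [0.4, -0.4, 3.9]
gripper_width: 0.059
finger_force: 65.7
```

Run:
```python
from go import *
go((.609,-.223,.12,82,0))
```

```text
t 9.3 tcp [ 0.6097 -0.2233  0.007 ] head 82.0 w 0.059 F [ 0.4 -0.4  3.9]
0.000, -0.001, -0.226, 0.000, 0.000, 0.000, 0   x2.3
```

Request:
drive_tool(series=[0, 0, -0.06, 0, 0, 0, 0, 0, 0, -0.14, 0, 0, 0, 0, 0, 0, -0.226, 0, 0, 0, 0, 0, 0, -0.226, 0, 0, 0, 0])

```text
clock: 9.7
eef_pos: [0.6131, -0.2242, 0.1255]
tcp_rot: [[0.139, 0.99, 0.009], [0.99, -0.139, -0.003], [-0.002, 0.01, -1.0]]
ft_force: [1.1, -0.2, -0.2]
gripper_width: 0.0585
finger_force: 65.3
```

Run:
```python
from go import *
go((.528,-.035,.12,87,0),(.447,.154,.12,92.8,0))
```

```text
t 9.7 tcp [ 0.6131 -0.2242  0.1255] head 82.0 w 0.0585 F [ 1.1 -0.2 -0.2]
0.351, -0.221, 0.008, 0.003, 0.001, -0.028, 0   x4.2
0.703, -0.434, 0.006, 0.003, 0.001, -0.060, 0   x4.1
```

Request:
drive_tool(series=[0.08, -0.05, 0.006, 0, 0, -0.01, 0, 0.16, -0.1, 0.006, 0, 0, -0.02, 0, 0.25, -0.155, 0.006, 0, 0, -0.025, 0, 0.35, -0.22, 0.006, 0, 0, -0.03, 0, 0.44, -0.275, 0.006, 0, 0, -0.04, 0, 0.53, -0.33, 0.006, 0, 0, -0.05, 0, 0.62, -0.38, 0.006, 0, 0, -0.06, 0, 0.68, -0.42, 0.006, 0, 0, -0.06, 0, 0.703, -0.434, 0.006, 0, 0, -0.06, 0, 0.703, -0.434, 0.006, 0, 0, -0.06, 0, 0.703, -0.434, 0.006, 0, 0, -0.06, 0, 0.703, -0.434, 0.006, 0, 0, -0.06, 0])

```text
clock: 10.9
eef_pos: [0.4436, 0.1531, 0.1162]
tcp_rot: [[-0.047, 0.999, -0.001], [0.999, 0.047, -0.001], [-0.001, -0.001, -1.0]]
ft_force: [0.8, 0.4, 0.1]
gripper_width: 0.0585
finger_force: 65.3
```

Run:
```python
from go import *
go((.447,.154,.05,92.8,0),(.447,.154,.008,92.8,0))
```

```text
t 10.9 tcp [0.4436 0.1531 0.1162] head 92.7 w 0.0585 F [0.8 0.4 0.1]
0.002, 0.007, 0.132, -0.000, 0.000, -0.001, 0   x1.3
0.002, 0.007, 0.216, -0.000, 0.000, -0.001, 0   x0.8
```

Request:
drive_tool(series=[0.002, 0.007, 0.07, 0, 0, 0, 0, 0.002, 0.007, 0.13, 0, 0, 0, 0, 0.002, 0.007, 0.17, 0, 0, 0, 0, 0.002, 0.007, 0.19, 0, 0, 0, 0, 0.002, 0.007, 0.195, 0, 0, 0, 0, 0.002, 0.007, 0.195, 0, 0, 0, 0, 0.002, 0.007, 0.195, 0, 0, 0, 0])

```text
clock: 11.6
eef_pos: [0.4474, 0.1561, 0.02]
tcp_rot: [[-0.049, 0.999, 0.002], [0.999, 0.049, 0.001], [0.0, 0.002, -1.0]]
ft_force: [-0.2, -0.3, -0.2]
gripper_width: 0.0587
finger_force: 65.3
```

Run:
```python
from go import *
go((.447,.154,.008,92.8,0))
```

```text
t 11.6 tcp [0.4474 0.1561 0.02  ] head 92.8 w 0.0587 F [-0.2 -0.3 -0.2]
-0.004, -0.001, 0.024, 0.001, -0.000, -0.000, 0   x0.2
```

Lower the last bit, release, and rise.

Request:
drive_tool(series=[-0.004, 0, 0.01, 0, 0, 0, 0, -0.004, 0, 0.018, 0, 0, 0, 0, -0.004, 0, 0.023, 0, 0, 0, 0, -0.004, 0, 0.023, 0, 0, 0, 0, -0.004, 0, 0.023, 0, 0, 0, 0])

```text
clock: 12.1
eef_pos: [0.4504, 0.1547, 0.009]
tcp_rot: [[-0.048, 0.999, 0.006], [0.999, 0.048, 0.002], [0.002, 0.006, -1.0]]
ft_force: [5.3, -1.1, 7.7]
gripper_width: 0.0588
finger_force: 66.4
```

Request:
drive_tool(series=[0, 0, 0, 0, 0, 0, 1, 0, 0, 0, 0, 0, 0, 1, 0, 0, 0, 0, 0, 0, 1, 0, 0, 0, 0, 0, 0, 1, 0, 0, -0.06, 0, 0, 0, 1, 0, 0, -0.14, 0, 0, 0, 1, 0, 0, -0.22, 0, 0, 0, 1, 0, 0, -0.22, 0, 0, 0, 1, 0, 0, -0.22, 0, 0, 0, 1])

```text
clock: 13.0
eef_pos: [0.447, 0.1539, 0.1181]
tcp_rot: [[-0.049, 0.999, 0.001], [0.999, 0.049, 0.0], [-0.0, 0.001, -1.0]]
ft_force: [-0.6, -0.2, -0.0]
gripper_width: 0.0853
finger_force: 0.0
```

Run:
```python
from go import *
go((.4415,-.031,.12,84.3,1))
```

```text
t 13.0 tcp [0.447  0.1539 0.1181] head 92.8 w 0.0853 F [-0.6 -0.2 -0. ]
-0.369, -0.029, -0.004, 0.000, -0.000, 0.047, 1   x3.7
```

Request:
drive_tool(series=[-0.1, -0.008, 0, 0, 0, 0.02, 1, -0.2, -0.016, 0, 0, 0, 0.04, 1, -0.3, -0.025, 0, 0, 0, 0.047, 1, -0.369, -0.029, 0, 0, 0, 0.047, 1, -0.369, -0.029, 0, 0, 0, 0.047, 1, -0.369, -0.029, 0, 0, 0, 0.047, 1, -0.369, -0.029, 0, 0, 0, 0.047, 1])

```text
clock: 13.7
eef_pos: [0.4408, -0.0295, 0.1169]
tcp_rot: [[0.096, 0.995, -0.001], [0.995, -0.096, 0.001], [0.001, -0.001, -1.0]]
ft_force: [0.1, 0.2, 0.0]
gripper_width: 0.0857
finger_force: 0.0
```

Run:
```python
from go import *
go((.4415,-.031,.05,84.3,1),(.4415,-.031,.019,84.3,1))
from meas import *
im,d=snap('top','top5'); z=height('top',d)[...,2]
print('oak',rect((z>.02)&(z<.06),.028,roi=(170,250,280,312)))
cv2.imwrite('pics/c5.png',cv2.resize(im[150:320,165:485],None,fx=2.4,fy=2.4))
```

```text
t 13.7 tcp [ 0.4408 -0.0295  0.1169] head 84.5 w 0.0857 F [0.1 0.2 0. ]
-0.003, 0.002, 0.134, -0.000, -0.000, 0.001, 1   x1.3
-0.003, 0.002, 0.196, -0.000, -0.000, 0.001, 1   x0.6
oak [451.6 154.1  58.8  90.1  90.3]
```

View pics/c5.png

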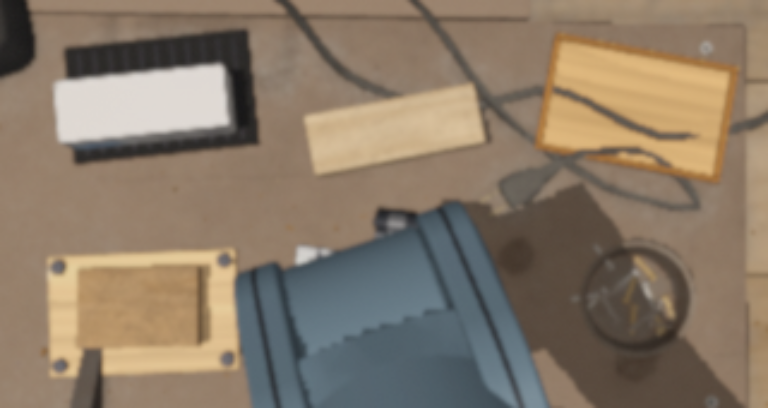

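Request:
drive_tool(series=[-0.002, 0.002, 0.07, 0, 0, 0, 1, -0.002, 0.002, 0.13, 0, 0, 0, 1, -0.002, 0.002, 0.17, 0, 0, 0, 1, -0.002, 0.002, 0.19, 0, 0, 0, 1, -0.002, 0.002, 0.194, 0, 0, 0, 1, -0.002, 0.002, 0.194, 0, 0, 0, 1, -0.002, 0.002, 0.194, 0, 0, 0, 1, -0.002, 0.002, 0.194, 0, 0, 0, 0, -0.002, 0.002, 0.194, 0, 0, 0, 0, -0.002, 0.002, 0.194, 0, 0, 0, 0, -0.002, 0.002, 0.194, 0, 0, 0, 0, -0.002, 0.002, 0.194, 0, 0, 0, 0, -0.002, 0.002, 0.194, 0, 0, 0, 0])

```text
clock: 15.05
eef_pos: [0.4425, -0.0322, 0.0215]
tcp_rot: [[0.098, 0.995, 0.001], [0.995, -0.098, -0.001], [-0.0, 0.001, -1.0]]
ft_force: [-1.6, -0.8, 10.4]
gripper_width: 0.0589
finger_force: 63.2
```

Run:
```python
from go import *
go((.4415,-.031,.12,84.3,0),(.52,-.15,.12,82,0),(.6085,-.226,.12,80,0))
from h import *
def rep(n,c,o,z,s,cam='top'):
    p=ray(cam,(np.array(c)+.5)/s-.5+np.array(o),z)[:,:2]*1000
    e=(p[1]-p[0]+p[2]-p[3]); t=np.degrees(np.arctan2(e[1],e[0]))%180
    print(n,p.mean(0).round(1),t.round(1),np.linalg.norm(p[1]-p[0]).round(1),np.linalg.norm(p[2]-p[1]).round(1))
o=(165,150)
rep('oak',[(78,268),(199,265),(201,345),(79,347)],o,.028,2.4)
rep('studs',[(59,267),(225,260),(227,358),(61,365)],o,.011,2.4)
rep('tray',[(556,34),(738,67),(716,181),(536,148)],o,.011,2.4)
rep('carton',[(54,83),(222,64),(231,126),(62,144)],o,.048,2.4)
```

```text
t 15.1 tcp [ 0.4425 -0.0322  0.0215] head 84.3 w 0.0589 F [-1.6 -0.8 10.4]
0.002, -0.002, -0.197, 0.000, 0.000, 0.000, 0   x2.0
-0.219, 0.178, -0.197, 0.000, 0.000, 0.013, 0   x2.9
-0.353, 0.369, -0.196, 0.000, 0.000, 0.024, 0   x2.3
oak [452.  152.7] 91.5 90.2 59.4
studs [447.  153.4] 92.7 126.3 74.2
tray [ 606.5 -223.3] 79.9 142.9 90.5
carton [600.4 149.2] 96.7 124.3 46.6
```

Request:
drive_tool(series=[0, 0, -0.06, 0, 0, 0, 0, 0, 0, -0.13, 0, 0, 0, 0, 0, 0, -0.197, 0, 0, 0, 0, -0.1, 0.08, -0.197, 0, 0, 0.01, 0, -0.16, 0.13, -0.197, 0, 0, 0.013, 0, -0.22, 0.18, -0.197, 0, 0, 0.013, 0, -0.27, 0.24, -0.197, 0, 0, 0.02, 0, -0.32, 0.31, -0.197, 0, 0, 0.024, 0, -0.353, 0.369, -0.197, 0, 0, 0.024, 0, -0.353, 0.369, -0.197, 0, 0, 0.024, 0, -0.353, 0.369, -0.197, 0, 0, 0.024, 0])

```text
clock: 16.15
eef_pos: [0.608, -0.2258, 0.1186]
tcp_rot: [[0.174, 0.985, -0.001], [0.985, -0.174, 0.001], [0.001, -0.001, -1.0]]
ft_force: [0.1, 0.9, -1.3]
gripper_width: 0.0583
finger_force: 66.7
```

Run:
```python
from meas import *
im=np.load('pics/top5.npz')['im']
hsv=cv2.cvtColor(im,cv2.COLOR_BGR2HSV).astype(int); H,S,V=[hsv[...,i] for i in range(3)]
for s in (95,105,115): print('tray',rect((S>s)&(V>120),.011,roi=(380,155,485,232)))
f0=np.load('pics/top0.npz')['im']
from go import *
go((.608,-.225,.06,80,0),(.608,-.225,.03,80,0))
```

```text
tray [ 606.8 -223.4   94.9  146.8   79.4]
tray [ 606.6 -223.2   93.8  145.7   79.4]
tray [ 606.6 -223.2   92.7  145.    79.5]
t 16.1 tcp [ 0.608  -0.2258  0.1186] head 80.0 w 0.0583 F [ 0.1  0.9 -1.3]
0.001, -0.000, 0.117, -0.000, -0.000, 0.000, 0   x1.2
0.001, -0.000, 0.177, -0.000, -0.000, 0.000, 0   x0.6
```

Request:
drive_tool(series=[0.003, -0.003, 0.06, 0, 0, 0.002, 0, 0.003, -0.003, 0.11, 0, 0, 0.002, 0, 0.003, -0.003, 0.14, 0, 0, 0.002, 0, 0.003, -0.003, 0.15, 0, 0, 0.002, 0, 0.003, -0.003, 0.15, 0, 0, 0.002, 0, 0.003, -0.003, 0.15, 0, 0, 0.002, 0, 0.003, -0.003, 0.15, 0, 0, 0.002, 0])

```text
clock: 16.85
eef_pos: [0.6081, -0.2243, 0.0454]
tcp_rot: [[0.179, 0.984, 0.002], [0.984, -0.179, -0.001], [-0.0, 0.002, -1.0]]
ft_force: [0.3, 0.4, -0.1]
gripper_width: 0.0585
finger_force: 66.7
```

Run:
```python
from go import *
go((.6066,-.2242,.022,79.6,0))
```

```text
t 16.9 tcp [ 0.6081 -0.2243  0.0454] head 79.7 w 0.0585 F [ 0.3  0.4 -0.1]
-0.000, -0.003, 0.047, 0.001, 0.000, 0.000, 0   x0.5
```

Request:
drive_tool(series=[0, -0.003, 0.015, 0, 0, 0, 0, 0, -0.003, 0.025, 0, 0, 0, 0, 0, -0.003, 0.033, 0, 0, 0, 0, 0, -0.003, 0.036, 0, 0, 0, 0, 0, -0.003, 0.039, 0, 0, 0, 0, 0, -0.003, 0.042, 0, 0, 0, 0, 0, -0.003, 0.044, 0, 0, 0, 0, 0, -0.003, 0.044, 0, 0, 0, 0, 0, -0.003, 0.044, 0, 0, 0, 0])

```text
clock: 17.75
eef_pos: [0.6058, -0.2238, 0.0222]
tcp_rot: [[0.179, 0.984, 0.0], [0.984, -0.179, -0.0], [-0.0, 0.0, -1.0]]
ft_force: [0.2, 0.0, -2.1]
gripper_width: 0.0587
finger_force: 66.7
```

Run:
```python
from go import *
go((.6066,-.2242,.022,79.6,0))
```

```text
t 17.8 tcp [ 0.6058 -0.2238  0.0222] head 79.7 w 0.0587 F [ 0.2  0.  -2.1]
-0.001, 0.002, 0.000, 0.000, 0.000, 0.000, 0   x0.0
```

Request:
drive_tool(series=[0, 0.001, 0.001, 0, 0, 0, 0, 0, 0.001, 0.002, 0, 0, 0, 0, 0, 0.001, 0.002, 0, 0, 0, 1, 0, 0.001, 0.002, 0, 0, 0, 1, 0, 0.001, 0.002, 0, 0, 0, 1, 0, 0.001, 0.002, 0, 0, 0, 1, 0, 0, -0.05, 0, 0, 0, 1, 0, 0, -0.13, 0, 0, 0, 1, 0, 0, -0.2, 0, 0, 0, 1, 0, 0, -0.2, 0, 0, 0, 1])

```text
clock: 18.75
eef_pos: [0.6094, -0.2246, 0.1276]
tcp_rot: [[0.179, 0.984, 0.009], [0.984, -0.179, -0.003], [-0.001, 0.009, -1.0]]
ft_force: [0.0, 0.4, -0.2]
gripper_width: 0.0853
finger_force: 0.0
```

Run:
```python
from meas import *
im,d=snap('top','top6'); z=height('top',d)[...,2]
hsv=cv2.cvtColor(im,cv2.COLOR_BGR2HSV).astype(int); S,V=hsv[...,1],hsv[...,2]
print('carton',rect((z>.035)&(z<.08)&(S<60)&(V>150),.048,roi=(180,155,280,225)))
print('plate',rect((S<60)&(V>150),.011,roi=(278,245,375,318)))
print('oak',rect((z>.018)&(z<.06),.028,roi=(190,255,258,297)),rect((V<190)&(S>60)&(z>.01),.028,roi=(190,258,255,297)))
cv2.imwrite('pics/c6.png',cv2.resize(im[240:320,170:380],None,fx=3.6,fy=3.6,interpolation=cv2.INTER_CUBIC))
from go import *
go((.52,-.1,.14,85,1),(.6,.145,.14,96.7,1))
```

```text
carton [600.3 149.8  46.3 126.2  96.5]
plate [444.2 -28.5  96.7 147.9  82.9]
oak [451.6 153.2  58.8  91.8  90.3] [453.6 112.1   8.9  55.3   1. ]
t 18.8 tcp [ 0.6077 -0.2243  0.1249] head 79.7 w 0.0858 F [ 0.2 -0.  -0.2]
0.213, -0.217, -0.031, 0.002, 0.000, -0.030, 1   x3.1
0.724, -0.148, -0.031, 0.002, 0.000, -0.095, 1   x5.2
```

View pics/c6.png

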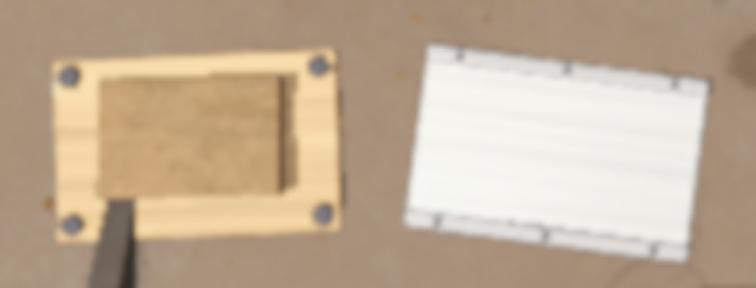

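Run:
```python
from meas import *
f=np.load('pics/top6.npz'); W=height('top',f['d'])
for v in range(290,312,2): print(v,[tuple(W[v,u].round(3)) for u in range(197,208,2)])
s,d=snap('side','side6'); cv2.imwrite('pics/c7.png',cv2.resize(s[110:230,150:330],None,fx=4,fy=4,interpolation=cv2.INTER_CUBIC))
```

```text
290 [(np.float64(0.429), np.float64(0.198), np.float64(0.03)), (np.float64(0.429), np.float64(0.194), np.float64(0.029)), (np.float64(0.429), np.float64(0.19), np.float64(0.03)), (np.float64(0.429), np.float64(0.186), np.float64(0.032)), (np.float64(0.429), np.float64(0.183), np.float64(0.032)), (np.float64(0.429), np.float64(0.18), np.float64(0.03))]
292 [(np.float64(0.426), np.float64(0.197), np.float64(0.033)), (np.float64(0.426), np.float64(0.194), np.float64(0.032)), (np.float64(0.426), np.float64(0.19), np.float64(0.033)), (np.float64(0.426), np.float64(0.186), np.float64(0.033)), (np.float64(0.426), np.float64(0.183), np.float64(0.032)), (np.float64(0.426), np.float64(0.18), np.float64(0.03))]
294 [(np.float64(0.422), np.float64(0.198), np.float64(0.03)), (np.float64(0.422), np.float64(0.193), np.float64(0.032)), (np.float64(0.422), np.float64(0.19), np.float64(0.031)), (np.float64(0.422), np.float64(0.186), np.float64(0.033)), (np.float64(0.422), np.float64(0.182), np.float64(0.033)), (np.float64(0.422), np.float64(0.179), np.float64(0.032))]
296 [(np.float64(0.417), np.float
[... 2127 characters left out ...]
(0.398), np.float64(0.196), np.float64(0.033)), (np.float64(0.397), np.float64(0.193), np.float64(0.03)), (np.float64(0.398), np.float64(0.189), np.float64(0.034)), (np.float64(0.398), np.float64(0.185), np.float64(0.034)), (np.float64(0.397), np.float64(0.184), np.float64(0.023)), (np.float64(0.396), np.float64(0.185), np.float64(0.008))]
310 [(np.float64(0.394), np.float64(0.196), np.float64(0.033)), (np.float64(0.394), np.float64(0.193), np.float64(0.031)), (np.float64(0.394), np.float64(0.189), np.float64(0.033)), (np.float64(0.394), np.float64(0.185), np.float64(0.033)), (np.float64(0.393), np.float64(0.185), np.float64(0.019)), (np.float64(0.392), np.float64(0.185), np.float64(0.005))]
```

View pics/c7.png

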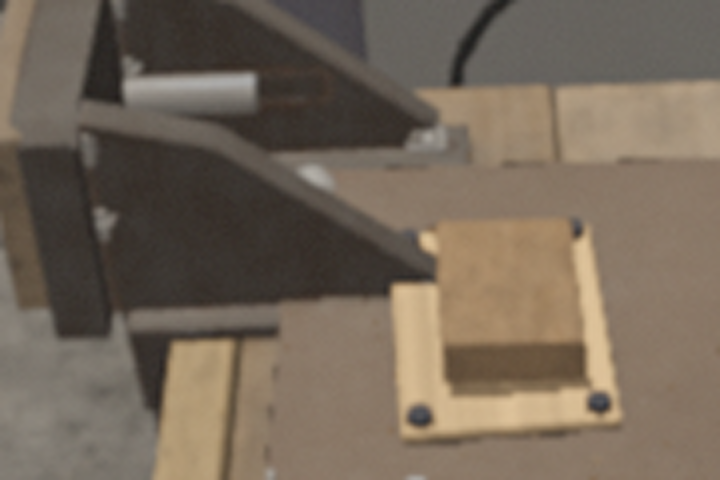

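Run:
```python
from meas import *
W=height('top',np.load('pics/top6.npz')['d'])
def pl(n,u0,u1,v0,v1):
    P=W[v0:v1,u0:u1].reshape(-1,3); m=P.mean(0); A=np.c_[P[:,:2]-m[:2],np.ones(len(P))]; c=np.linalg.lstsq(A,P[:,2],rcond=None)[0]; print(n,m.round(4),(np.degrees(c[:2])).round(2),'resid',np.std(P[:,2]-A@c).round(4))
pl('oak',202,244,266,290); pl('plate',298,350,265,300); pl('board',275,285,200,300);pl('carton',195,250,178,200)
W0=height('top',np.load('pics/top0.npz')['d']); W=W0; pl('oak0',417,448,180,200); pl('carton0',192,250,272,288); pl('sand0',300,350,272,298)
```

```text
oak [0.4517 0.1517 0.0348] [ 17.67 -78.57] resid 0.0542
plate [ 0.444  -0.0274  0.0089] [ 8.77 -0.47] resid 0.0453
board [0.5036 0.0544 0.0023] [   1.38 -197.96] resid 0.0318
carton [0.6095 0.1539 0.0438] [-64.41 -12.53] resid 0.0214
oak0 [ 0.6124 -0.2229  0.0299] [-66.34  36.68] resid 0.0274
carton0 [0.4484 0.1519 0.0493] [ 12.42 -10.59] resid 0.0265
sand0 [ 0.4405 -0.0292  0.0424] [15.91 -0.21] resid 0.0398
```

Depth dropouts spoiled the fit; drop those.

Run:
```python
from meas import *
def pl(n,W,u0,u1,v0,v1):
    P=W[v0:v1,u0:u1].reshape(-1,3); P=P[P[:,2]<.1]; P=P[abs(P[:,2]-np.median(P[:,2]))<.006]; m=P.mean(0); A=np.c_[P[:,:2]-m[:2],np.ones(len(P))]; c=np.linalg.lstsq(A,P[:,2],rcond=None)[0]; print(n,m.round(4),(np.degrees(c[:2])).round(2))
W=height('top',np.load('pics/top6.npz')['d'])
pl('oak',W,202,244,266,290); pl('plate',W,298,350,265,300); pl('carton',W,195,250,178,200)
W=height('top',np.load('pics/top0.npz')['d']); pl('oak0',W,417,448,180,200); pl('carton0',W,192,250,272,288); pl('sand0',W,300,350,272,298)
```

```text
oak [0.4516 0.1528 0.0297] [-2.5  -0.33]
plate [ 0.444  -0.0274  0.0065] [ 0.09 -0.12]
carton [0.6062 0.1503 0.0485] [-0.48 -0.05]
oak0 [ 0.6126 -0.2232  0.0285] [-0.25  0.19]
carton0 [0.4484 0.1521 0.0484] [-0.15 -0.26]
sand0 [ 0.4405 -0.0292  0.0405] [-0.02 -0.24]
```

Run:
```python
from go import *
go((.53,-.035,.12,86,1),(.4505,.153,.12,91.5,1))
```

```text
t 18.9 tcp [ 0.6062 -0.224   0.1229] head 79.7 w 0.0853 F [0.  0.8 0.3]
0.345, -0.218, 0.005, 0.001, 0.000, -0.035, 1   x4.1
0.686, -0.442, 0.005, 0.001, 0.000, -0.066, 1   x4.1
```

Request:
drive_tool(series=[0.345, -0.218, 0.005, 0, 0, -0.035, 1, 0.345, -0.218, 0.005, 0, 0, -0.035, 1, 0.345, -0.218, 0.005, 0, 0, -0.035, 1, 0.345, -0.218, 0.005, 0, 0, -0.035, 1, 0.686, -0.442, 0.005, 0, 0, -0.066, 1, 0.686, -0.442, 0.005, 0, 0, -0.066, 1, 0.686, -0.442, 0.005, 0, 0, -0.066, 1, 0.686, -0.442, 0.005, 0, 0, -0.066, 1, 0.686, -0.442, 0.005, 0, 0, -0.066, 1, 0.686, -0.442, 0.005, 0, 0, -0.066, 1, 0.686, -0.442, 0.005, 0, 0, -0.066, 1])

```text
clock: 19.95
eef_pos: [0.4498, 0.1517, 0.1188]
tcp_rot: [[-0.026, 1.0, -0.001], [1.0, 0.026, -0.001], [-0.001, -0.001, -1.0]]
ft_force: [0.4, -0.9, -0.0]
gripper_width: 0.0856
finger_force: 0.0
```

Run:
```python
from go import *
go((.451,.153,.05,91.5,1),(.451,.153,.0085,91.5,1))
```

```text
t 19.9 tcp [0.4498 0.1517 0.1188] head 91.5 w 0.0856 F [ 0.4 -0.9 -0. ]
0.003, 0.003, 0.138, -0.000, 0.000, -0.000, 1   x1.4
0.003, 0.003, 0.221, -0.000, 0.000, -0.000, 1   x0.8
```

Request:
drive_tool(series=[0.001, 0.003, 0.08, 0, 0, 0, 1, 0.001, 0.003, 0.15, 0, 0, 0, 1, 0.001, 0.003, 0.2, 0, 0, 0, 1, 0.001, 0.003, 0.215, 0, 0, 0, 1, 0.001, 0.003, 0.22, 0, 0, 0, 1, 0.001, 0.003, 0.22, 0, 0, 0, 1, 0.001, 0.003, 0.22, 0, 0, 0, 1, 0.001, 0.003, 0.22, 0, 0, 0, 0, 0.001, 0.003, 0.22, 0, 0, 0, 0, 0.001, 0.003, 0.22, 0, 0, 0, 0, 0.001, 0.003, 0.22, 0, 0, 0, 0, 0.001, 0.003, 0.22, 0, 0, 0, 0])

```text
clock: 21.15
eef_pos: [0.4518, 0.1539, 0.0104]
tcp_rot: [[-0.027, 1.0, 0.001], [1.0, 0.027, 0.0], [-0.0, 0.001, -1.0]]
ft_force: [-1.4, -0.6, 6.0]
gripper_width: 0.0585
finger_force: 62.7
```

Request:
drive_tool(series=[0, 0, -0.02, 0, 0, 0, 0, 0, 0, -0.04, 0, 0, 0, 0, 0, 0, -0.05, 0, 0, 0, 0, 0, 0, -0.05, 0, 0, 0, 0, 0, 0, -0.05, 0, 0, 0, 0, 0, 0, -0.05, 0, 0, 0, 0])

```text
clock: 21.75
eef_pos: [0.451, 0.1537, 0.0344]
tcp_rot: [[-0.027, 1.0, -0.0], [1.0, 0.027, -0.0], [-0.0, -0.0, -1.0]]
ft_force: [-0.8, -0.8, -0.1]
gripper_width: 0.0588
finger_force: 64.9
```

Run:
```python
from go import *
go((.447,.154,.034,92.8,0))
from h import *
s,d=snap('side','side8'); cv2.imwrite('pics/c8.png',cv2.resize(s[110:230,150:330],None,fx=4,fy=4,interpolation=cv2.INTER_CUBIC))
```

```text
t 21.8 tcp [0.451  0.1537 0.0344] head 91.6 w 0.0588 F [-0.8 -0.8 -0.1]
0.001, -0.008, 0.001, -0.000, 0.000, -0.007, 0   x0.1
```

View pics/c8.png

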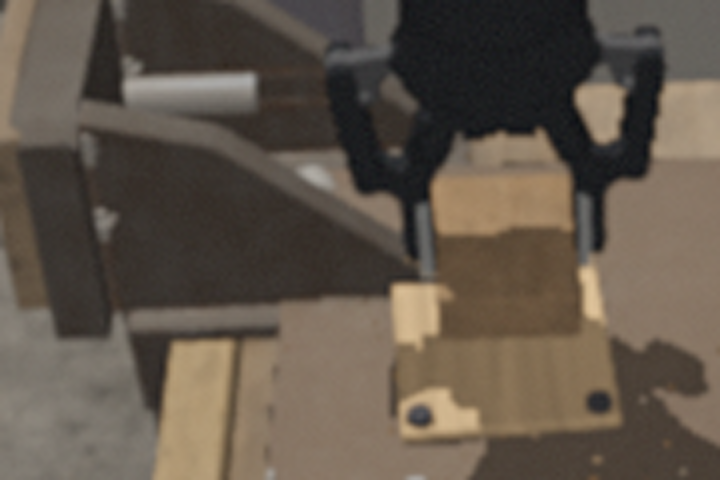

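Request:
drive_tool(series=[0.001, -0.009, 0.01, 0, 0, -0.007, 0, 0.001, -0.009, 0.02, 0, 0, -0.007, 0, 0.001, -0.009, 0.03, 0, 0, -0.007, 0, 0.001, -0.009, 0.035, 0, 0, -0.007, 0, 0.001, -0.009, 0.035, 0, 0, -0.007, 0, 0.001, -0.009, 0.035, 0, 0, -0.007, 0, 0.001, -0.009, 0.035, 0, 0, -0.007, 0])

```text
clock: 22.5
eef_pos: [0.4469, 0.1542, 0.0172]
tcp_rot: [[-0.049, 0.999, 0.0], [0.999, 0.049, 0.0], [0.0, 0.0, -1.0]]
ft_force: [0.4, 0.0, -0.1]
gripper_width: 0.0586
finger_force: 64.9
```

Request:
drive_tool(series=[0, 0, 0.003, 0, 0, 0, 0, 0, 0, 0.006, 0, 0, 0, 0, 0, 0, 0.006, 0, 0, 0, 0, 0, 0, 0.006, 0, 0, 0, 0])

```text
clock: 22.9
eef_pos: [0.4475, 0.1544, 0.0144]
tcp_rot: [[-0.049, 0.999, 0.001], [0.999, 0.049, 0.001], [0.0, 0.001, -1.0]]
ft_force: [1.7, 0.4, 2.8]
gripper_width: 0.0582
finger_force: 65.3
```

Request:
drive_tool(series=[0, 0, 0.003, 0, 0, 0, 0, 0, 0, 0.004, 0, 0, 0, 0, 0, 0, 0.004, 0, 0, 0, 0, 0, 0, 0.004, 0, 0, 0, 0])

```text
clock: 23.3
eef_pos: [0.4483, 0.1546, 0.0129]
tcp_rot: [[-0.049, 0.999, 0.003], [0.999, 0.049, 0.001], [0.001, 0.003, -1.0]]
ft_force: [1.9, -1.9, 10.2]
gripper_width: 0.0581
finger_force: 66.1
```

Run:
```python
from go import *
go((.453,.1535,.024,89.5,0),(.453,.1535,.010,89.5,0))
```

```text
t 23.3 tcp [0.4483 0.1546 0.0129] head 92.8 w 0.0581 F [ 1.9 -1.9 10.2]
-0.003, 0.009, -0.022, 0.001, -0.000, 0.018, 0   x0.4
-0.003, 0.009, 0.006, 0.001, -0.000, 0.018, 0   x0.3
```

Request:
drive_tool(series=[-0.002, 0, -0.015, 0, 0, 0, 0, -0.002, 0.004, -0.025, 0, 0, 0.01, 0, -0.002, 0.012, -0.025, 0, 0, 0.018, 0, -0.002, 0.012, -0.025, 0, 0, 0.018, 0, -0.002, 0.012, -0.025, 0, 0, 0.018, 0, -0.002, 0.012, -0.015, 0, 0, 0.018, 0, -0.002, 0.012, -0.005, 0, 0, 0.018, 0, -0.002, 0.012, -0.001, 0, 0, 0.018, 0, -0.002, 0.012, 0.003, 0, 0, 0.018, 0, -0.002, 0.012, 0.003, 0, 0, 0.018, 0, -0.002, 0.012, 0.003, 0, 0, 0.018, 0])

```text
clock: 24.4
eef_pos: [0.4524, 0.1534, 0.0106]
tcp_rot: [[0.007, 1.0, -0.001], [1.0, -0.007, -0.0], [-0.0, -0.001, -1.0]]
ft_force: [-1.6, -0.1, 3.8]
gripper_width: 0.0585
finger_force: 65.3
```

Request:
drive_tool(series=[0, 0, 0.002, 0, 0, 0, 0, 0, 0, 0.004, 0, 0, 0, 0, 0, 0, 0.004, 0, 0, 0, 0, 0, 0, 0.004, 0, 0, 0, 0])

```text
clock: 24.8
eef_pos: [0.4524, 0.1534, 0.0103]
tcp_rot: [[0.007, 1.0, 0.0], [1.0, -0.007, -0.002], [-0.002, 0.0, -1.0]]
ft_force: [-9.4, -3.7, 29.8]
gripper_width: 0.0584
finger_force: 68.8
```

Request:
drive_tool(series=[0, 0, -0.003, 0, 0, 0, 0, 0, 0, -0.004, 0, 0, 0, 0, 0, 0, -0.004, 0, 0, 0, 1, 0, 0, -0.004, 0, 0, 0, 1, 0, 0, -0.004, 0, 0, 0, 1, 0, 0, -0.004, 0, 0, 0, 1, 0, 0, -0.05, 0, 0, 0, 1, 0, 0, -0.14, 0, 0, 0, 1, 0, 0, -0.22, 0, 0, 0, 1, 0, 0, -0.25, 0, 0, 0, 1, 0, 0, -0.25, 0, 0, 0, 1])

```text
clock: 25.9
eef_pos: [0.4545, 0.154, 0.1358]
tcp_rot: [[0.008, 1.0, 0.005], [1.0, -0.008, 0.001], [0.001, 0.005, -1.0]]
ft_force: [0.3, -0.3, -0.1]
gripper_width: 0.0853
finger_force: 0.0
```

Run:
```python
from go import *
go((.53,.06,.13,94,1),(.60,.145,.13,96.5,1))
```

```text
t 25.9 tcp [0.4545 0.154  0.1358] head 89.6 w 0.0853 F [ 0.3 -0.3 -0.1]
-0.187, 0.152, 0.012, 0.001, -0.000, -0.025, 1   x2.4
-0.016, 0.291, 0.013, 0.001, -0.000, -0.039, 1   x2.2
```

Request:
drive_tool(series=[-0.1, 0.03, 0, 0, 0, 0, 1, -0.2, 0.06, 0, 0, 0, 0, 1, -0.3, 0.1, 0, 0, 0, 0, 1, -0.35, 0.1, 0, 0, 0, 0, 1, -0.35, 0.1, 0, 0, 0, 0, 1])

```text
clock: 26.4
eef_pos: [0.5009, -0.0281, 0.1319]
tcp_rot: [[0.016, 1.0, -0.003], [1.0, -0.016, -0.003], [-0.003, -0.003, -1.0]]
ft_force: [-0.2, 0.1, 0.3]
gripper_width: 0.0855
finger_force: 0.0
```

```bash
cat > pl.py <<'E'
from meas import *
def pl(n,W,u0,u1,v0,v1):
    P=W[v0:v1,u0:u1].reshape(-1,3); P=P[abs(P[:,2]-np.median(P[:,2]))<.006]; m=P.mean(0); A=np.c_[P[:,:2]-m[:2],np.ones(len(P))]; c=np.linalg.lstsq(A,P[:,2],rcond=None)[0]; print(n,m.round(4),np.degrees(c[:2]).round(2))
E
python3 - <<'E'
from pl import *
im,d=snap('top','top7'); W=height('top',d); z=W[...,2]
pl('oak',W,202,244,266,288); pl('sand',W,407,455,180,203)
print('oak',rect((z>.018)&(z<.06),.028,roi=(190,250,258,295)))
print('sand',rect((z>.025)&(z<.06),.042,roi=(380,155,485,232)))
cv2.imwrite('pics/c9.png',cv2.resize(im[150:310,170:480],None,fx=2.5,fy=2.5,interpolation=cv2.INTER_CUBIC))
from go import *
go((.53,.06,.14,94,1),(.60,.149,.13,96.6,1))
E
```

```text
oak [0.4534 0.1531 0.0284] [-0.11 -0.28]
sand [ 0.6078 -0.2177  0.0406] [-0.28 -0.21]
oak [452.6 153.3  59.4  91.4  88.9]
sand [ 604.5 -219.5   63.4  109.    79.8]
t 26.4 tcp [ 0.5007 -0.0246  0.1322] head 89.3 w 0.0856 F [0.1 0.4 0.3]
0.170, 0.056, -0.016, -0.001, 0.000, -0.026, 1   x1.8
0.350, 0.194, 0.004, -0.001, 0.000, -0.041, 1   x2.3
```

View pics/c9.png

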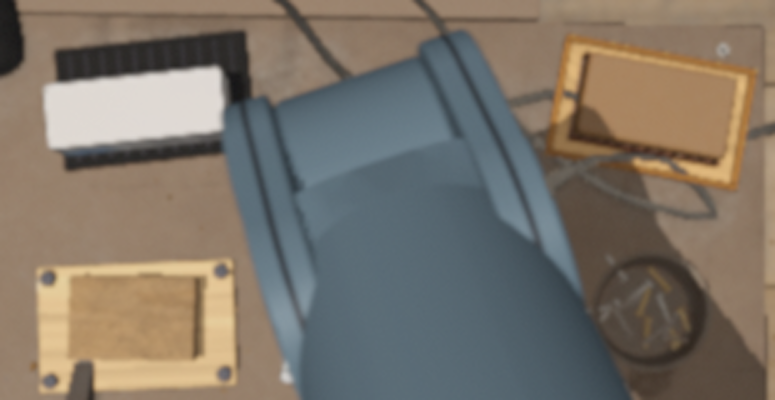

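Request:
drive_tool(series=[0.1, 0.04, -0.016, 0, 0, -0.02, 1, 0.17, 0.056, -0.016, 0, 0, -0.026, 1, 0.26, 0.12, 0, 0, 0, -0.035, 1, 0.35, 0.194, 0, 0, 0, -0.041, 1, 0.35, 0.194, 0.01, 0, 0, -0.041, 1, 0.35, 0.194, 0.01, 0, 0, -0.041, 1, 0.35, 0.194, 0.01, 0, 0, -0.041, 1])

```text
clock: 27.15
eef_pos: [0.5983, 0.1525, 0.1275]
tcp_rot: [[-0.122, 0.992, -0.002], [0.992, 0.122, -0.001], [-0.001, -0.003, -1.0]]
ft_force: [0.0, 0.0, -0.3]
gripper_width: 0.0852
finger_force: 0.0
```

Run:
```python
from go import *
go((.601,.149,.08,96.6,1),(.601,.149,.0205,96.6,1))
```

```text
t 27.1 tcp [0.5983 0.1525 0.1275] head 97.0 w 0.0852 F [ 0.   0.  -0.3]
-0.008, 0.005, 0.095, -0.001, 0.000, 0.002, 1   x1.0
-0.007, 0.005, 0.214, -0.001, 0.000, 0.002, 1   x1.2
```

Request:
drive_tool(series=[-0.007, 0.003, 0.06, 0, 0, 0.002, 1, -0.007, 0.003, 0.12, 0, 0, 0.002, 1, -0.007, 0.003, 0.17, 0, 0, 0.002, 1, -0.007, 0.003, 0.205, 0, 0, 0.002, 1, -0.007, 0.003, 0.213, 0, 0, 0.002, 1, -0.007, 0.003, 0.213, 0, 0, 0.002, 1, -0.007, 0.003, 0.213, 0, 0, 0.002, 1, -0.007, 0.003, 0.213, 0, 0, 0.002, 0, -0.007, 0.003, 0.213, 0, 0, 0.002, 0, -0.007, 0.003, 0.213, 0, 0, 0.002, 0, -0.007, 0.003, 0.213, 0, 0, 0.002, 0, -0.007, 0.003, 0.213, 0, 0, 0.002, 0, -0.007, 0.003, 0.213, 0, 0, 0.002, 0])

```text
clock: 28.45
eef_pos: [0.6023, 0.1493, 0.0229]
tcp_rot: [[-0.115, 0.993, 0.001], [0.993, 0.115, 0.0], [0.0, 0.001, -1.0]]
ft_force: [-0.5, -0.3, 6.3]
gripper_width: 0.0434
finger_force: 63.4
```

Run:
```python
from go import *
go((.60,.149,.12,96.6,0),(.50,.06,.12,90,0),(.444,-.029,.12,83,0))
```

```text
t 28.4 tcp [0.6023 0.1493 0.0229] head 96.6 w 0.0434 F [-0.5 -0.3  6.3]
-0.000, -0.004, -0.194, 0.000, -0.000, -0.000, 0   x1.9
-0.154, -0.224, -0.194, 0.000, -0.000, 0.037, 0   x2.7
-0.318, -0.355, -0.195, 0.000, -0.000, 0.076, 0   x2.1
```

Request:
drive_tool(series=[0, 0, -0.06, 0, 0, 0, 0, 0, 0, -0.13, 0, 0, 0, 0, 0, 0, -0.194, 0, 0, 0, 0, -0.05, -0.08, -0.194, 0, 0, 0.01, 0, -0.1, -0.15, -0.194, 0, 0, 0.025, 0, -0.154, -0.224, -0.194, 0, 0, 0.037, 0, -0.21, -0.28, -0.194, 0, 0, 0.05, 0, -0.27, -0.32, -0.194, 0, 0, 0.065, 0, -0.318, -0.355, -0.194, 0, 0, 0.076, 0, -0.318, -0.355, -0.194, 0, 0, 0.076, 0, -0.318, -0.355, -0.194, 0, 0, 0.076, 0, -0.318, -0.355, -0.194, 0, 0, 0.076, 0])

```text
clock: 29.65
eef_pos: [0.4443, -0.0282, 0.1192]
tcp_rot: [[0.122, 0.993, 0.001], [0.993, -0.122, 0.001], [0.001, 0.001, -1.0]]
ft_force: [1.0, 0.0, -2.0]
gripper_width: 0.0436
finger_force: 62.5
```

Run:
```python
from go import *
go((.444,-.029,.04,82.9,0),(.444,-.029,.0235,82.9,0))
```

```text
t 29.6 tcp [ 0.4443 -0.0282  0.1192] head 83.0 w 0.0436 F [ 1.  0. -2.]
-0.002, -0.000, 0.158, 0.000, -0.000, 0.001, 0   x1.6
-0.002, -0.000, 0.191, 0.000, -0.000, 0.001, 0   x0.3
```

Request:
drive_tool(series=[-0.002, 0, 0.06, 0, 0, 0, 0, -0.002, 0, 0.11, 0, 0, 0, 0, -0.002, 0, 0.15, 0, 0, 0, 0, -0.002, 0, 0.165, 0, 0, 0, 0, -0.002, 0, 0.175, 0, 0, 0, 0, -0.002, 0, 0.18, 0, 0, 0, 0, -0.002, 0, 0.185, 0, 0, 0, 0, -0.002, 0, 0.189, 0, 0, 0, 0, -0.002, 0, 0.189, 0, 0, 0, 0, -0.002, 0, 0.189, 0, 0, 0, 0])

```text
clock: 30.65
eef_pos: [0.4437, -0.0303, 0.0249]
tcp_rot: [[0.123, 0.992, 0.0], [0.992, -0.123, -0.0], [-0.0, 0.0, -1.0]]
ft_force: [0.3, 0.1, -3.0]
gripper_width: 0.0439
finger_force: 62.4
```

Run:
```python
from go import *
go((.444,-.029,.0232,82.9,0))
```

```text
t 30.6 tcp [ 0.4437 -0.0303  0.0249] head 82.9 w 0.0439 F [ 0.3  0.1 -3. ]
0.003, 0.000, 0.003, 0.000, 0.000, 0.000, 0   x0.0
```

Lower 1.5 mm, release, rise and move off to the right front to look at everything.

Request:
drive_tool(series=[0.003, 0, 0.002, 0, 0, 0, 0, 0.003, 0, 0.003, 0, 0, 0, 0, 0.003, 0, 0.003, 0, 0, 0, 0, 0.003, 0, 0.003, 0, 0, 0, 0.9, 0.003, 0, 0.003, 0, 0, 0, 0.9, 0.003, 0, 0.003, 0, 0, 0, 0.9, 0.003, 0, 0.003, 0, 0, 0, 0.9, 0, 0, -0.05, 0, 0, 0, 0.9, 0, 0, -0.14, 0, 0, 0, 0.9, 0, 0, -0.22, 0, 0, 0, 0.9, 0, 0, -0.25, 0, 0, 0, 0.9])

```text
clock: 31.75
eef_pos: [0.4454, -0.0302, 0.1529]
tcp_rot: [[0.123, 0.992, 0.005], [0.992, -0.123, -0.0], [0.0, 0.005, -1.0]]
ft_force: [0.5, 0.6, -0.3]
gripper_width: 0.0773
finger_force: 0.0
```

Request:
drive_tool(series=[-0.1, 0, -0.05, 0, 0, 0, 1, -0.2, -0.02, -0.1, 0, 0, 0, 1, -0.3, -0.04, -0.12, 0, 0, 0, 1, -0.4, -0.07, -0.12, 0, 0, 0.03, 1, -0.5, -0.1, -0.12, 0, 0, 0.06, 1, -0.6, -0.13, -0.12, 0, 0, 0.1, 1, -0.7, -0.15, -0.12, 0, 0, 0.13, 1, -0.8, -0.18, -0.12, 0, 0, 0.15, 1, -0.85, -0.2, -0.12, 0, 0, 0.15, 1, -0.85, -0.2, -0.12, 0, 0, 0.15, 1])

```text
clock: 32.75
eef_pos: [0.2869, -0.4461, 0.2095]
tcp_rot: [[0.569, 0.822, -0.002], [0.822, -0.569, -0.003], [-0.004, 0.0, -1.0]]
ft_force: [-0.2, 1.0, -0.7]
gripper_width: 0.0856
finger_force: 0.0
```

Run:
```python
from pl import *
im,d=snap('top','top8'); W=height('top',d); z=W[...,2]
pl('oak',W,202,244,266,288); pl('sand',W,407,455,180,203); pl('carton',W,300,350,272,295)
print('oak',rect((z>.018)&(z<.06),.028,roi=(190,250,258,295)))
print('sand',rect((z>.025)&(z<.06),.042,roi=(380,155,485,232)))
print('carton',rect((z>.03)&(z<.06),.048,roi=(280,245,372,320)))
print('batten',rect((z>.02)&(z<.06),.03,roi=(285,180,372,228)))
cv2.imwrite('pics/c10.png',cv2.resize(im[150:315,170:480],None,fx=2.5,fy=2.5,interpolation=cv2.INTER_CUBIC))
cv2.imwrite('pics/c11.png',np.hstack([cv2.resize(im[155:230,382:482],None,fx=4,fy=4,interpolation=cv2.INTER_CUBIC),cv2.resize(im[247:322,278:378],None,fx=4,fy=4,interpolation=cv2.INTER_CUBIC)]))
from go import *
go()
```

```text
oak [0.4534 0.1531 0.0284] [-0.01  0.09]
sand [ 0.6078 -0.2176  0.0405] [-0.19 -0.02]
carton [ 0.4434 -0.0293  0.0485] [ 0.05 -0.04]
oak [452.6 153.3  59.4  91.2  88.9]
sand [ 604.5 -219.4   63.6  109.1   79.9]
carton [443.7 -27.3  45.  124.7  82.9]
batten [585.4 -36.3  45.9 129.8 101.5]
t 32.8 tcp [ 0.2893 -0.4425  0.2093] head 55.6 w 0.0856 F [1.1 1.  0.2]
```

View pics/c11.png

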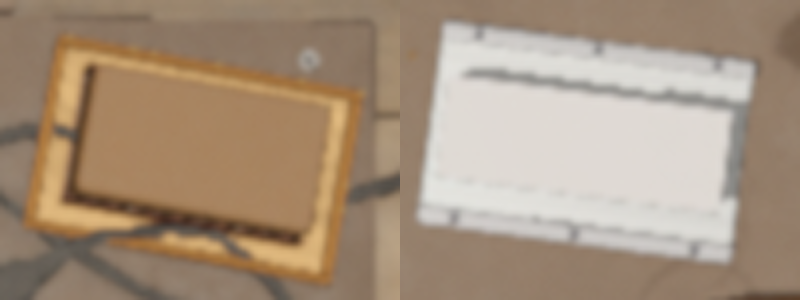

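Run:
```python
from h import *
def rep(n,c,o,z,s):
    p=ray('top',(np.array(c)+.5)/s-.5+np.array(o),z)[:,:2]*1000
    e=(p[1]-p[0]+p[2]-p[3]); print(n,p.mean(0).round(1),(np.degrees(np.arctan2(e[1],e[0]))%180).round(1),np.linalg.norm(p[1]-p[0]).round(1),np.linalg.norm(p[2]-p[1]).round(1))
o=(382,155)
rep('tray',[(60,35),(363,91),(331,285),(26,226)],o,.011,4)
rep('sandtop',[(93,66),(333,98),(304,232),(75,190)],o,.042,4)
im=np.load('pics/top8.npz')['im'];h=cv2.cvtColor(im,cv2.COLOR_BGR2HSV).astype(int)
from meas import rect
m=(abs(h[...,0]-15)<6)&(h[...,2]>140)&(h[...,2]<188); 
print(h[192,430],h[160,410],h[210,400],rect(m,.042,roi=(398,165,470,222)))
```

```text
tray [ 606.6 -224.1] 79.5 142.8 91.9
sandtop [ 607.2 -220. ] 81.3 108.2 61.9
[ 15 109 168] [ 15  76 131] [ 18 117 210] [ 612.3 -222.6   83.1  127.3   89.1]
```

Run:
```python
from go import *
go((.6066,-.2220,.12,79.6,1))
```

```text
t 32.8 tcp [ 0.2893 -0.4425  0.2093] head 55.6 w 0.0856 F [1.1 1.  0.2]
0.723, 0.274, 0.178, -0.000, 0.000, -0.134, 1   x7.9
```

Request:
drive_tool(series=[0.1, 0.04, 0.02, 0, 0, -0.02, 1, 0.2, 0.08, 0.05, 0, 0, -0.06, 1, 0.3, 0.11, 0.07, 0, 0, -0.1, 1, 0.39, 0.15, 0.1, 0, 0, -0.134, 1, 0.48, 0.18, 0.12, 0, 0, -0.134, 1, 0.57, 0.22, 0.14, 0, 0, -0.134, 1, 0.66, 0.25, 0.17, 0, 0, -0.134, 1, 0.72, 0.273, 0.178, 0, 0, -0.134, 1, 0.72, 0.273, 0.178, 0, 0, -0.134, 1, 0.72, 0.273, 0.178, 0, 0, -0.134, 1, 0.72, 0.273, 0.178, 0, 0, -0.134, 1])

```text
clock: 33.9
eef_pos: [0.6057, -0.2184, 0.1206]
tcp_rot: [[0.173, 0.985, -0.001], [0.985, -0.173, -0.001], [-0.001, -0.001, -1.0]]
ft_force: [0.0, -0.5, -0.2]
gripper_width: 0.0855
finger_force: 0.0
```

Run:
```python
from go import *
go((.6062,-.2220,.021,79.8,1))
```

```text
t 33.9 tcp [ 0.6057 -0.2184  0.1206] head 80.0 w 0.0855 F [ 0.  -0.5 -0.2]
-0.007, 0.002, 0.199, -0.000, 0.000, 0.001, 1   x2.0
```

Request:
drive_tool(series=[-0.007, 0.002, 0.07, 0, 0, 0.001, 1, -0.007, 0.002, 0.13, 0, 0, 0.001, 1, -0.007, 0.002, 0.175, 0, 0, 0.001, 1, -0.007, 0.002, 0.195, 0, 0, 0.001, 1, -0.007, 0.002, 0.198, 0, 0, 0.001, 1, -0.007, 0.002, 0.198, 0, 0, 0.001, 1, -0.007, 0.002, 0.198, 0, 0, 0.001, 1, -0.007, 0.002, 0.198, 0, 0, 0.001, 0, -0.007, 0.002, 0.198, 0, 0, 0.001, 0, -0.007, 0.002, 0.198, 0, 0, 0.001, 0, -0.007, 0.002, 0.198, 0, 0, 0.001, 0, -0.007, 0.002, 0.198, 0, 0, 0.001, 0])

```text
clock: 35.1
eef_pos: [0.6079, -0.2218, 0.0229]
tcp_rot: [[0.176, 0.984, 0.002], [0.984, -0.176, -0.001], [-0.0, 0.002, -1.0]]
ft_force: [-1.4, -0.7, 6.4]
gripper_width: 0.0586
finger_force: 65.6
```

Request:
drive_tool(series=[0, 0, -0.008, 0, 0, 0, 0, -0.003, 0, -0.014, 0, 0, 0, 0, -0.006, 0, -0.014, 0, 0, 0, 0, -0.006, 0, -0.014, 0, 0, 0, 0, -0.006, 0, -0.008, 0, 0, 0, 0, -0.006, 0, -0.003, 0, 0, 0, 0, -0.006, 0, 0, 0, 0, 0, 0, -0.006, 0, 0, 0, 0, 0, 0])

```text
clock: 35.9
eef_pos: [0.6064, -0.2245, 0.0229]
tcp_rot: [[0.176, 0.984, -0.001], [0.984, -0.176, -0.0], [-0.0, -0.001, -1.0]]
ft_force: [-6.0, 1.4, 13.3]
gripper_width: 0.0586
finger_force: 66.5
```

Release, rise, retreat the same way, and check.

Request:
drive_tool(series=[0, 0, -0.002, 0, 0, 0, 0, 0, 0, -0.002, 0, 0, 0, 1, 0, 0, -0.002, 0, 0, 0, 1, 0, 0, -0.002, 0, 0, 0, 1, 0, 0, -0.002, 0, 0, 0, 1, 0, 0, -0.05, 0, 0, 0, 1, 0, 0, -0.13, 0, 0, 0, 1, 0, 0, -0.22, 0, 0, 0, 1, 0, -0.1, -0.28, 0, 0, 0, 1, -0.05, -0.2, -0.34, 0, 0, 0, 1, -0.1, -0.3, -0.36, 0, 0, 0, 1, -0.2, -0.35, -0.36, 0, 0, 0.03, 1, -0.3, -0.35, -0.36, 0, 0, 0.06, 1, -0.4, -0.35, -0.36, 0, 0, 0.06, 1, -0.4, -0.35, -0.36, 0, 0, 0.06, 1, -0.4, -0.35, -0.36, 0, 0, 0.06, 1])

```text
clock: 37.5
eef_pos: [0.3966, -0.3952, 0.2016]
tcp_rot: [[0.364, 0.931, -0.001], [0.931, -0.364, -0.002], [-0.002, 0.0, -1.0]]
ft_force: [0.5, 0.1, 0.6]
gripper_width: 0.0854
finger_force: 0.0
```

Run:
```python
from pl import *
im,d=snap('top','top9'); W=height('top',d); z=W[...,2]
pl('oak',W,202,244,266,288); pl('sand',W,407,455,180,203); pl('carton',W,300,350,272,295)
print('oak',rect((z>.018)&(z<.06),.028,roi=(190,250,258,295)))
print('sand',rect((z>.025)&(z<.06),.042,roi=(380,155,485,232)))
print('carton',rect((z>.03)&(z<.06),.048,roi=(280,245,372,320)))
print('batten',rect((z>.02)&(z<.06),.03,roi=(285,180,372,228)))
cv2.imwrite('pics/c12.png',cv2.resize(im[150:315,170:480],None,fx=2.5,fy=2.5,interpolation=cv2.INTER_CUBIC))
from go import *
go()
```

```text
oak [0.4533 0.153  0.0285] [ 0.09 -0.01]
sand [ 0.6078 -0.2177  0.0405] [0.02 0.1 ]
carton [ 0.4433 -0.0293  0.0486] [ 0.09 -0.17]
oak [452.6 153.1  59.4  91.6  88.9]
sand [ 604.2 -222.3   63.4  108.7   79.9]
carton [443.7 -27.3  45.  124.7  82.9]
batten [585.3 -36.3  46.1 129.8 101.5]
t 37.5 tcp [ 0.398  -0.3923  0.2014] head 68.9 w 0.0853 F [ 0.8  1.2 -0.4]
```

View pics/c12.png

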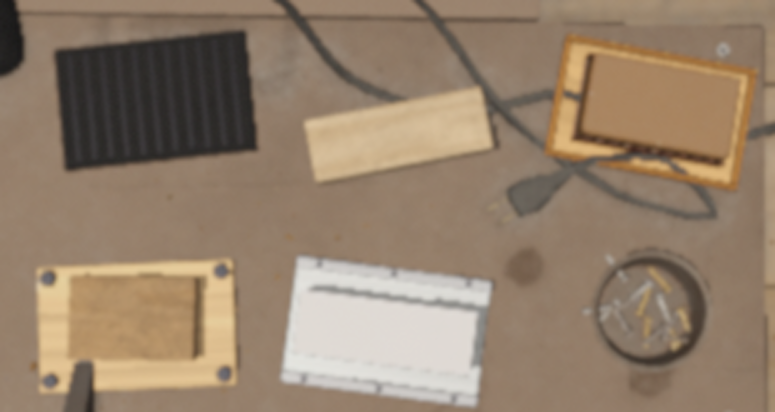

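```bash
python3 -c "
from cell import robot
print(robot.job_done())"
```

```text
the job is handed in; nothing more can be done
None
```

I handed the job in at about 38 s: all three pieces lie flat on their own holders, but the wood block is about 6 mm off centre and turned about 4° because the vise's edge overlaps the plywood board; tin and batten unmoved.

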